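# Close the doll painter's bench for the night

## Robot

A 7-joint arm with a two-finger parallel gripper is mounted at the origin on the work surface. World frame = base frame: x ahead of the robot, y to its left, z up, the work surface at z = 0. Lengths are in m, angles in degrees, forces in N, time in s.
With the tool pointing down it reaches from about 0.425 to 0.875 m from the base axis. Payload 4.7 kg.
Tool frame: the origin (TCP) lies at the very end of the fingers, on their centre line; the grasp point (between the pads) lies 19 mm behind it (env.grip_point_offset is the distance from the TCP to the grasp point, in m); z points along the fingers, y is the line along which they close (so a half turn about z gives the same grasp; the last joint's range is limited). The gripper opens to 87 mm and grips with 3 to 60 N. Pads are 19 mm wide; open, the fingers measure 117 mm over their backs; the gripper's body (75 mm by 190 mm) begins 51 mm behind the grasp point.
Start: joints at [-67.775, 18.392, -4.016, 83.108, 1.295, 78.541, -3.26], TCP at [0.237, 0.605, 0.192] pointing down, gripper open.
Joint ranges: [-163.93, 163.93], [-17.29, 119.83], [-79.2, 71.16], [3.27, 140.29], [-89.18, 269.18], [5.43, 117.66], [-154.24, 154.24]. Speed limits (degrees/s): [147.25, 147.25, 180, 180, 180, 180, 180].

## Interface

Orientations are given as [roll, pitch, yaw] about the fixed x, y, z axes, in that order (R = Rz(yaw) Ry(pitch) Rx(roll)).
In Python, from cell import env gives the robot as it stands.
- The arm moves only by the tool jog_arm, never from a script. Its argument "motion" is a list of rows, each an object of numbers: "x", "y", "z": the shift along the tool's x, y, z in cm; "ax", "ay", "az": the turn, a rotation vector about the tool's x, y, z in degrees. In form: [{"x": .., "y": .., "z": .., "ax": .., "ay": .., "az": ..}, ...]. A call has exactly 5 rows; each row shifts and turns the commanded pose from where the row before left it, along the tool's axes as they then stand; what a row does not reach is not made up. A row lasts 1/10 s, in which the tool goes at most 50 mm and 8.59 degrees, less where a joint would pass 70% of its speed; a pose out of reach is approached as far as the arm can. A call is refused whole if a number of a shift passes 5 or a number of a turn 8.59, either way. A call with a gripper value outside its range is refused whole. "claw" is the gripper command: -1 is shut, 1 is fully open, values between are in proportion, set as the call begins (left out, the last holds). The fingers move at their own pace and stop on an object; "squeeze" is the grip in N (left out, the last holds). Time passes only in rows, so rows that do not move let the fingers close, or fill a call up. It gives the time, the measured TCP pose, the force, the opening and the grip force at its end, in the units of the state.
- env.get_obs(): the state, without advancing time (a new reading comes with each control period).
- env.read_camera(name): name is "scene" or "top" or "wrist"; returns the picture (384x512x3 uint8, red, green, blue); there is no depth.
- env.camera_params(name): a dict with "fx", "fy", "cx", "cy" (pixels), "k1" (the pictures are not rectified: a ray, as slopes to the right and down, at radius r is drawn at 1 + k1 r^2 times it, then the intrinsics apply), "extrinsics" (4x4, takes a point from world to camera coordinates). Camera axes: x right, y up, looking along -z (the intrinsics and any distortion apply to the point x, -y, -z); pixel columns grow to the right and rows downward; lengths in m; the calibration is good to about 2 mm. A picture is of the moment at which its call begins: read the wrist's pose just before it. camera_params takes no time and is no camera call; for the wrist camera it gives the pose at the moment of the call.
- env.sign_off(): hands the job in; it is judged then, once.
The state is a dict: "time_s": time; "qpos": joint angles; "joint_velocities": joint speeds; "effort": joint torques, N m; "tool_pos": TCP position; "tool_rot": TCP orientation; "force": force on the tool from outside, world axes, zero at the start; "wrist_torque": the same for the moment, N m; "grip_width": finger opening in m; "grasp_force": force on a finger pad.
Only numpy, scipy, OpenCV 4.12 (cv2) and the standard library are available. Lean on these libraries where they do the work, as an engineer would, in place of code of your own. Each camera call takes 0.05 s, during which the arm holds its last target. There are 200 camera calls.

## Task

The painted doll heads and the ink must be kept from dust overnight: with the fingertips, gently push the drawer that holds the doll heads fully shut, and push the ink case's sliding cover towards the open ink well, until the cover is fully shut. Do either first, lift nothing, and do not shove the ink case about on the bench. Leave the brush drawer open just as it is, and leave everything else on the bench where it stands.

Things in the scene. Friction and masses are not known exactly. Their poses are not given: they have to be found in the camera images.
- heads_drawer (a joint): Slide of the drawer that holds the doll heads (three rows of small white heads with black hair, standing on pegs). Metres: 0 = fully shut, grows as the drawer comes out towards its own -x side (roughly towards the robot), stop at 0.11; starts 0.055 to 0.095 open. It moves with about 1.5 N of friction plus slight damping and stays where it is left.
- heads_front (a point): Centre of the outer front face of the heads drawer, moving with it, 46 mm above the bench. Its x axis points inwards, the way the drawer shuts; y runs along the face. The flat plywood front is 138 wide, 12 thick, from 6 to 86 mm above the bench, with no handle (only a dark dot and a paper card). The drawer behind it is open on top.
- heads_unit: Plywood case of the heads drawer, fixed to the bench, 140 wide (y), 190 deep (x), 90 high. Origin on the bench, midway across; the case begins 42 mm ahead (+x) of the origin, and the shut drawer's front face lies 30 mm ahead. The heads reach 75 mm above the bench.
- brush_drawer (a joint): Slide of the other drawer, in an identical separate case, holding paint brushes. Same meaning as heads_drawer; it also starts 0.055 to 0.095 open and must stay as it is.
- brush_front (a point): Centre of the outer front face of the brush drawer; same sizes and axes as heads_front.
- ink_cover (a joint): Slide of the ink case's cover. Metres: 0 = fully shut over the ink well, its front edge flush with the front end of the case; grows as it moves to the case's +x end (roughly away from the robot); starts 0.055 to 0.095 open. About 1 N of friction; stays where it is left.
- cover_ridge (a point): Centre of the +x face of the upright ridge on the sliding cover, moving with it, 46 mm above the bench; the cover shuts along this point's -x. The ridge is 70 wide (y), 8 thick (on the -x side of this point), black, standing from 36 to 56 mm above the bench on the cover, a dark grey plate 113 wide, 7 thick, reaching 91 mm in +x and 24 mm in -x from here, its top 36 mm up.
- ink_case: Loose black plastic ink case, 230 long (x), 115 wide (y), 28 high without the cover, 0.6 to 1 kg with its stone, standing on the bench by its own weight. Origin at the centre of its underside. The -x half is the ink well with a grey ink stone, the +x half is solid, where the open cover is parked.
- cup: Bystander: small white porcelain cup, 50 diameter, 42 high. Origin under its centre.
- glue_jar: Bystander: small white jar with orange cap, 42 diameter, 60 high. Origin under its centre.
- squeeze_bottle: Bystander: white bottle with orange cap, 52 diameter, 150 high. Origin under its centre.
- water_bottle: Bystander: clear bottle, 60 diameter, 180 high. Origin under its centre.
- doll_stand: Bystander: a single doll head on a stick in a 60 x 60 wooden foot, 116 high. Origin under its centre.
- tray: Bystander: empty white tray, 100 x 100 x 30. Origin under its centre.
- parts_box: Bystander: closed cardboard box, 70 x 90 x 50. Origin under its centre.
Mind the look-alikes: they are no part of the job. What is shaped like the heads_unit but red is not meant.

How it is judged (in metres and radians):
At the end, for the whole second after the job is handed in: The heads drawer and the ink cover are each within 4 mm of fully shut; the brush drawer is within 6 mm of its starting place; the ink case lies flat and at rest within 30 mm of its start; every bystander is upright and within 20 mm of its start (value of joint each of heads_drawer, ink_cover below 0.004 m and distance of brush_front from where it was at the start of the episode below 0.006 m and distance of ink_case from where it was at the start of the episode below 0.03 m and angle between ink_case's own z axis and vertical below 0.03 rad and linear speed of ink_case below 0.01 m/s and distance of each of cup, glue_jar, squeeze_bottle, water_bottle, doll_stand, tray, parts_box from where it was at the start of the episode below 0.02 m and angle between each of cup, glue_jar, squeeze_bottle, water_bottle, doll_stand, tray, parts_box's own z axis and vertical below 0.1 rad); the robot touches nothing.
It fails at once if the ink case is lifted, tipped or shoved more than 40 mm (distance of ink_case from where it was at the start of the episode above 0.04 m or height (world z) of ink_case above 0.008 m or angle between ink_case's own z axis and vertical above 0.1 rad).
It fails at once if the drawer unit or the ink case is pushed with the arm or the gripper's body instead of the fingers (over 5 N) (contact force between the arm and heads_unit above 5 N or contact force between the arm and ink_case above 5 N).
It fails at once if the heads drawer or the ink cover is slammed (faster than 0.4 m/s) (velocity of joint any of heads_drawer, ink_cover below -0.4 m/s).
It fails at once if the brush drawer is moved more than 10 mm (distance of brush_front from where it was at the start of the episode above 0.01 m).
It fails at once if a bystander is displaced more than 30 mm, lifted or knocked over (distance of any of cup, glue_jar, squeeze_bottle, water_bottle, doll_stand, tray, parts_box from where it was at the start of the episode above 0.03 m or height (world z) of any of cup, glue_jar, squeeze_bottle, water_bottle, doll_stand, tray, parts_box above 0.015 m or angle between any of cup, glue_jar, squeeze_bottle, water_bottle, doll_stand, tray, parts_box's own z axis and vertical above 0.3 rad).
It also fails if it takes over 51 s, if anything falls off the work surface, if the arm or the gripper's body presses on something with over 40 N, if the wrist force passes 120 N, or if a joint passes its speed limit or range.

## Working session

There is one attempt and no reset: what is moved stays moved. The work goes in short steps, Python scripts to look and compute and a tool call to move; the robot and the scene stay as the last step left them, time stands still between calls to the robot, and variables do not carry over. Pictures are saved under pics/ and viewed, at most 10 in all, crops included, and the job is handed in when it is done.

Besides the shell and the picture viewer there is one more tool, called after "Request:" in YAML: its name, and indented under it one key for each argument. jog_arm: Moves the arm, as the interface text tells. Its arguments: {"type":"object","properties":{"motion":{"type":"array"},"claw":{"type":"number"},"squeeze":{"type":"number"}},"required":["motion"]}

```bash
mkdir -p pics
cat > h.py <<'E'
import numpy as np, cv2
from cell import env
def ray(name,uv,P=None):
    p=P or env.camera_params(name); T=np.array(p["extrinsics"])
    d=np.array([(uv[0]-p["cx"])/p["fx"],(uv[1]-p["cy"])/p["fy"]]); s=d.copy()
    for _ in range(20): s=d/(1+p["k1"]*(s@s))
    R=T[:3,:3]; return -R.T@T[:3,3], R.T@np.array([s[0],-s[1],-1])
def onz(name,uv,z):
    o,d=ray(name,uv); return (o+d*(z-o[2])/d[2])
def proj(name,X):
    p=env.camera_params(name);T=np.array(p["extrinsics"]);c=T[:3,:3]@np.array(X)+T[:3,3]
    s=np.array([c[0],-c[1]])/-c[2]; s=s*(1+p["k1"]*(s@s)); return s*[p["fx"],p["fy"]]+[p["cx"],p["cy"]]
def save(name,f):
    im=env.read_camera(name); cv2.imwrite("pics/"+f,im[:,:,::-1]); return im
E
python3 - <<'E'
from h import *
a=save("top","top0.png"); b=save("scene","scene0.png")
print({k:v for k,v in env.get_obs().items() if k in("time_s","tool_pos","tool_rot","force")})
for n in("top","scene"): 
  o,_=ray(n,(0,0)); print(n,o, onz(n,(256,192),0), onz(n,(10,10),0), onz(n,(500,370),0))
cv2.imwrite("pics/t0.png",cv2.resize(a,(800,600),interpolation=cv2.INTER_CUBIC)[:,:,::-1])
cv2.imwrite("pics/s0.png",cv2.resize(b,(800,600),interpolation=cv2.INTER_CUBIC)[:,:,::-1])
E
```

```text
{'time_s': 0.1, 'tool_pos': array([0.23717315, 0.60461038, 0.19148687]), 'tool_rot': array([-1.79902619e+02,  5.89052296e-03,  1.58587574e+02]), 'force': array([-0.77157621,  0.97862228, -0.68461027])}
top [0.25492367 0.01424998 1.39936796] [0.42314285 0.01156327 0.        ] [1.25069552 1.10464567 0.        ] [-0.28620702 -0.94233029  0.        ]
scene [1.41659868 0.08676616 0.69852539] [0.25769754 0.01245218 0.        ] [-4.9681684  -4.08391928  0.        ] [0.90491454 0.52695109 0.        ]
```

View pics/t0.png

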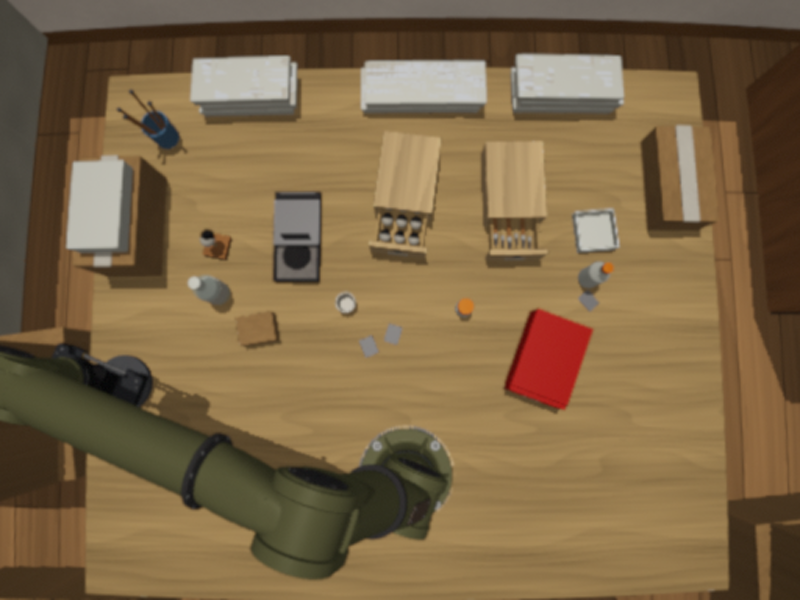

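View pics/s0.png

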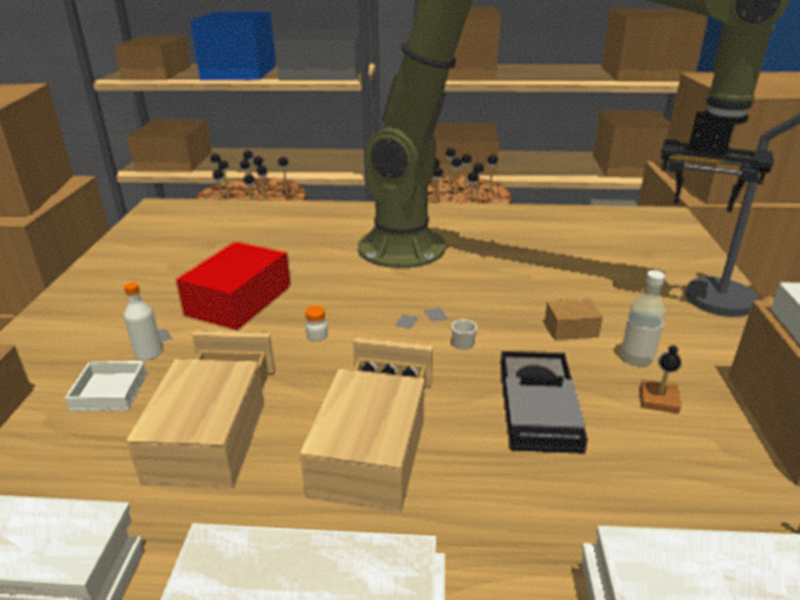

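The top view (800x600 px) shows the heads drawer at (400,230), the brush drawer at (515,240), the ink case at (298,238) with its ridge at about (296,236), and a red box at (550,358). The things I could confuse with the heads drawer are the brush drawer and the red box. I choose the one with white and black heads at (400,230), and check it in a crop.

Run:
```python
import cv2
a=cv2.imread("pics/top0.png"); cv2.imwrite("pics/c0.png",cv2.resize(a[80:190,165:290],None,fx=5,fy=5,interpolation=cv2.INTER_CUBIC))
```

```text
(no output)
```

View pics/c0.png

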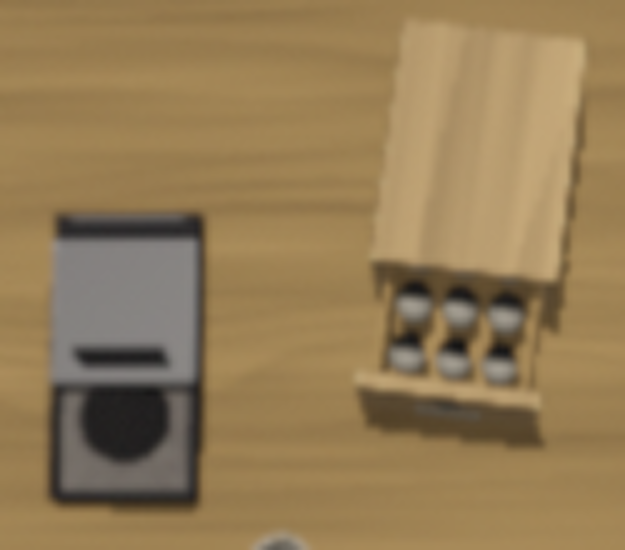

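The crop shows white heads with black hair in the right-hand drawer, with its front's top edge from (357,382) to (540,408). The ink ridge's top back edge runs from (73,348) to (165,347), and the case front is at v≈500.

Run:
```python
from h import *
pts=dict(hfL=(357,382,.086),hfR=(540,408,.086),roofFL=(373,262,.09),roofFR=(558,282,.09),roofBL=(405,20,.09),roofBR=(585,40,.09),
rL=(73,348,.056),rR=(165,347,.056),rL2=(80,366,.036),rR2=(170,366,.036),caseFL=(52,502,.02),caseFR=(195,504,.02),covFL=(53,385,.036),covFR=(200,385,.036),covBL=(56,238,.036),covBR=(200,238,.036),caseBL=(57,215,.028),caseBR=(203,215,.028))
W={}
for k,(u,v,z) in pts.items():
    W[k]=onz("top",(165+(u+.5)/5-.5,80+(v+.5)/5-.5),z); print(k,W[k].round(4))
for a,b in(("hfL","hfR"),("roofFL","roofFR"),("roofFL","roofBL"),("roofFR","roofBR"),("rL","rR"),("covFL","covFR"),("covFL","covBL"),("caseFL","caseBL"),("caseFR","caseBR")):
    d=W[b]-W[a]; print(a,b,np.hypot(*d[:2]).round(4),np.degrees(np.arctan2(d[1],d[0])).round(1))
# bystanders
for n,uv,z in(("cup",(346,303),.042),("glue",(465,307),.06),("box",(256,328),.05),("waterbase",(215,296),.0)):
    print(n,onz("top",np.array(uv)/1.5625,z).round(3))
```

```text
hfL [0.5471 0.0846 0.086 ]
hfR [ 0.5266 -0.0501  0.086 ]
roofFL [0.637  0.0726 0.09  ]
roofFR [ 0.6208 -0.0645  0.09  ]
roofBL [0.8265 0.0483 0.09  ]
roofBR [ 0.8095 -0.0879  0.09  ]
rL [0.5822 0.3023 0.056 ]
rR [0.5822 0.232  0.056 ]
rL2 [0.5728 0.3009 0.036 ]
rR2 [0.5721 0.2312 0.036 ]
caseFL [0.4695 0.324  0.02  ]
caseFR [0.4671 0.213  0.02  ]
covFL [0.5581 0.3215 0.036 ]
covFR [0.5569 0.2079 0.036 ]
covBL [0.675 0.322 0.036]
covBR [0.6734 0.2093 0.036 ]
caseBL [0.6961 0.3234 0.028 ]
caseBR [0.6945 0.2083 0.028 ]
hfL hfR 0.1363 -98.6
roofFL roofFR 0.138 -96.8
roofFL roofBL 0.191 -7.3
roofFR roofBR 0.1902 -7.0
rL rR 0.0703 -90.0
covFL covFR 0.1137 -90.6
covFL covBL 0.1168 0.2
caseFL caseBL 0.2265 -0.1
caseFR caseBR 0.2274 -1.2
cup [0.412 0.142 0.042]
glue [ 0.398 -0.143  0.06 ]
box [0.352 0.357 0.05 ]
waterbase [0.436 0.476 0.   ]
```

The measured sizes match the given ones: drawer front 0.136, roof 0.138 x 0.190, ridge 0.070. The heads front centre is about (0.537, 0.017) with yaw −7.2°, and the shut face is near x≈0.617. The ridge's back face is at (0.582, 0.267) with yaw≈0, and shut is at x≈0.492. I'll start with the ink: rise, turn to yaw 180 and close the fingers.

Request:
jog_arm:
  motion:
    - {"z": -2.4,"az": -4.28}
    - {"z": -2.4,"az": -4.28}
    - {"z": -2.4,"az": -4.28}
    - {"z": -2.4,"az": -4.28}
    - {"z": -2.4,"az": -4.28}
  claw: -1
  squeeze: 10

```text
$.motion[0]: bad value
```

Request:
jog_arm:
  motion:
    - {"x": 0,"y": 0,"z": -2.4,"ax": 0,"ay": 0,"az": -4.28}
    - {"x": 0,"y": 0,"z": -2.4,"ax": 0,"ay": 0,"az": -4.28}
    - {"x": 0,"y": 0,"z": -2.4,"ax": 0,"ay": 0,"az": -4.28}
    - {"x": 0,"y": 0,"z": -2.4,"ax": 0,"ay": 0,"az": -4.28}
    - {"x": 0,"y": 0,"z": -2.4,"ax": 0,"ay": 0,"az": -4.28}
  claw: -1
  squeeze: 10

```text
time_s: 0.6
tool_pos: [0.2373, 0.6048, 0.3129]
tool_rot: [-179.9, -0.0, -179.8]
force: [0.0, 1.3, -0.5]
grip_width: 0.0551
grasp_force: 0.0
```

Request:
jog_arm:
  motion:
    - {"x": -3.4,"y": -3.0,"z": 0,"ax": 0,"ay": 0,"az": 0}
    - {"x": -3.4,"y": -3.0,"z": 0,"ax": 0,"ay": 0,"az": 0}
    - {"x": -3.4,"y": -3.0,"z": 0,"ax": 0,"ay": 0,"az": 0}
    - {"x": -3.4,"y": -3.0,"z": 0,"ax": 0,"ay": 0,"az": 0}
    - {"x": -3.4,"y": -3.0,"z": 0,"ax": 0,"ay": 0,"az": 0}

```text
time_s: 1.1
tool_pos: [0.4084, 0.4535, 0.3121]
tool_rot: [-180.0, -0.0, 180.0]
force: [0.7, 0.3, -0.5]
grip_width: 0.0151
grasp_force: 0.0
```

Request:
jog_arm:
  motion:
    - {"x": -3.4,"y": -3.0,"z": 0,"ax": 0,"ay": 0,"az": 0}
    - {"x": -3.4,"y": -3.0,"z": 0,"ax": 0,"ay": 0,"az": 0}
    - {"x": -3.4,"y": -3.0,"z": 0,"ax": 0,"ay": 0,"az": 0}
    - {"x": -3.4,"y": -3.0,"z": 0,"ax": 0,"ay": 0,"az": 0}
    - {"x": -3.4,"y": -3.0,"z": 0,"ax": 0,"ay": 0,"az": 0}

```text
time_s: 1.6
tool_pos: [0.5783, 0.3036, 0.312]
tool_rot: [-180.0, -0.0, 180.0]
force: [-0.0, 0.8, -0.0]
grip_width: 0.0002
grasp_force: 0.0
```

Request:
jog_arm:
  motion:
    - {"x": -0.94,"y": -0.74,"z": 4.2,"ax": 0,"ay": 0,"az": 0}
    - {"x": -0.94,"y": -0.74,"z": 4.2,"ax": 0,"ay": 0,"az": 0}
    - {"x": -0.94,"y": -0.74,"z": 4.2,"ax": 0,"ay": 0,"az": 0}
    - {"x": -0.94,"y": -0.74,"z": 4.2,"ax": 0,"ay": 0,"az": 0}
    - {"x": -0.94,"y": -0.74,"z": 4.2,"ax": 0,"ay": 0,"az": 0}

```text
time_s: 2.1
tool_pos: [0.6242, 0.2675, 0.1004]
tool_rot: [-180.0, -0.0, 180.0]
force: [0.3, 1.2, 0.4]
grip_width: 0.0005
grasp_force: 0.0
```

Run:
```python
from h import *
a=save("wrist","w0.png"); o=env.get_obs(); print(o["time_s"],o["tool_pos"],o["force"])
cv2.imwrite("pics/w1.png",cv2.resize(a,None,fx=1.5,fy=1.5)[:,:,::-1])
t=o["tool_pos"]; print("tip px*1.5",proj("wrist",t)*1.5, "ridge", [ (proj("wrist",p)*1.5).round() for p in ((.582,.302,.056),(.582,.232,.056))])
```

```text
2.15 [0.62132703 0.26295009 0.09169286] [-1.84052389 -2.51570942 -5.52700051]
tip px*1.5 [381.98051518 331.68735598] ridge [array([461., 231.]), array([320., 231.])]
```

View pics/w1.png

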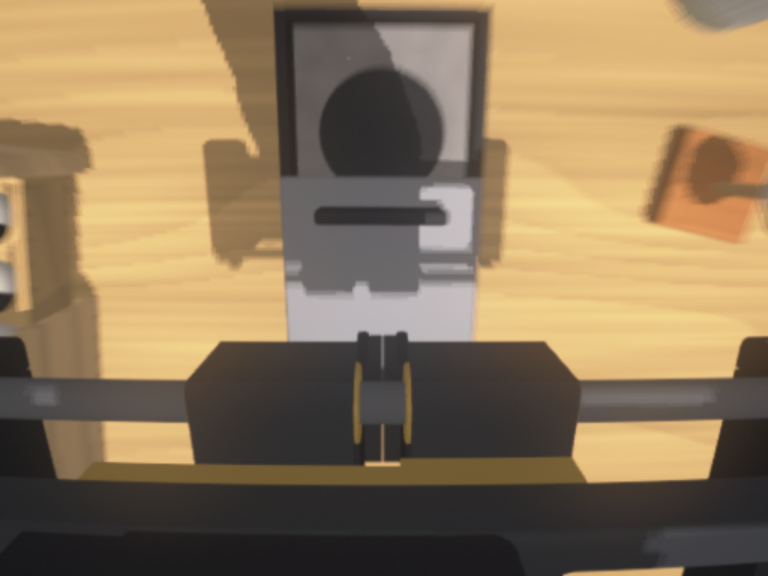

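The fingers are centred behind the ridge: the ridge is at u 315–447, v≈216 and the tip at u≈382. The offset from the prediction comes from the arm still settling. Next I descend behind it.

Request:
jog_arm:
  motion:
    - {"x": 0,"y": 0,"z": 0,"ax": 0,"ay": 0,"az": 0}
    - {"x": 0,"y": 0,"z": 1.8,"ax": 0,"ay": 0,"az": 0}
    - {"x": 0,"y": 0,"z": 1.8,"ax": 0,"ay": 0,"az": 0}
    - {"x": 0,"y": 0,"z": 1.4,"ax": 0,"ay": 0,"az": 0}
    - {"x": 0,"y": 0,"z": 0.4,"ax": 0,"ay": 0,"az": 0}

```text
time_s: 2.65
tool_pos: [0.6239, 0.269, 0.0489]
tool_rot: [180.0, -0.0, -180.0]
force: [0.1, 0.0, -0.4]
grip_width: 0.0006
grasp_force: 0.0
```

Request:
jog_arm:
  motion:
    - {"x": 0,"y": 0,"z": 0,"ax": 0,"ay": 0,"az": 0}
    - {"x": 0,"y": 0,"z": 0,"ax": 0,"ay": 0,"az": 0}
    - {"x": 0.5,"y": 0,"z": 0,"ax": 0,"ay": 0,"az": 0}
    - {"x": 0.5,"y": 0,"z": 0,"ax": 0,"ay": 0,"az": 0}
    - {"x": 0.5,"y": 0,"z": 0,"ax": 0,"ay": 0,"az": 0}

```text
time_s: 3.15
tool_pos: [0.6089, 0.2682, 0.0489]
tool_rot: [180.0, 0.0, 180.0]
force: [-0.4, -0.8, -0.3]
grip_width: 0.0001
grasp_force: 0.0
```

Request:
jog_arm:
  motion:
    - {"x": 0.4,"y": 0,"z": 0.2,"ax": 0,"ay": 0,"az": 0}
    - {"x": 0.4,"y": 0,"z": 0.2,"ax": 0,"ay": 0,"az": 0}
    - {"x": 0.4,"y": 0,"z": 0,"ax": 0,"ay": 0,"az": 0}
    - {"x": 0.4,"y": 0,"z": 0,"ax": 0,"ay": 0,"az": 0}
    - {"x": 0.4,"y": 0,"z": 0,"ax": 0,"ay": 0,"az": 0}

```text
time_s: 3.65
tool_pos: [0.589, 0.268, 0.0445]
tool_rot: [180.0, 0.0, 180.0]
force: [-0.6, -1.3, 0.5]
grip_width: 0.0006
grasp_force: 0.0
```

Request:
jog_arm:
  motion:
    - {"x": 0.5,"y": 0,"z": 0,"ax": 0,"ay": 0,"az": 0}
    - {"x": 0.5,"y": 0,"z": 0,"ax": 0,"ay": 0,"az": 0}
    - {"x": 0.5,"y": 0,"z": 0,"ax": 0,"ay": 0,"az": 0}
    - {"x": 0.5,"y": 0,"z": 0,"ax": 0,"ay": 0,"az": 0}
    - {"x": 0.5,"y": 0,"z": 0,"ax": 0,"ay": 0,"az": 0}

```text
time_s: 4.15
tool_pos: [0.5639, 0.2681, 0.0445]
tool_rot: [180.0, 0.0, 180.0]
force: [-0.1, 0.3, 0.6]
grip_width: 0.0004
grasp_force: 0.0
```

Request:
jog_arm:
  motion:
    - {"x": 0.5,"y": 0,"z": 0,"ax": 0,"ay": 0,"az": 0}
    - {"x": 0.5,"y": 0,"z": 0,"ax": 0,"ay": 0,"az": 0}
    - {"x": 0.5,"y": 0,"z": 0,"ax": 0,"ay": 0,"az": 0}
    - {"x": 0.5,"y": 0,"z": 0,"ax": 0,"ay": 0,"az": 0}
    - {"x": 0.5,"y": 0,"z": 0,"ax": 0,"ay": 0,"az": 0}

```text
time_s: 4.65
tool_pos: [0.5389, 0.2681, 0.0445]
tool_rot: [180.0, 0.0, 180.0]
force: [0.4, 1.1, -0.6]
grip_width: 0.0007
grasp_force: 0.0
```

Request:
jog_arm:
  motion:
    - {"x": 0.4,"y": 0,"z": 0,"ax": 0,"ay": 0,"az": 0}
    - {"x": 0.4,"y": 0,"z": 0,"ax": 0,"ay": 0,"az": 0}
    - {"x": 0.4,"y": 0,"z": 0,"ax": 0,"ay": 0,"az": 0}
    - {"x": 0.4,"y": 0,"z": 0,"ax": 0,"ay": 0,"az": 0}
    - {"x": 0.4,"y": 0,"z": 0,"ax": 0,"ay": 0,"az": 0}

```text
time_s: 5.15
tool_pos: [0.519, 0.2681, 0.0445]
tool_rot: [180.0, 0.0, 180.0]
force: [0.6, 0.1, -0.1]
grip_width: 0.0005
grasp_force: 0.0
```

Run:
```python
from h import *
P=env.camera_params("wrist"); a=save("wrist","w2.png")
cv2.imwrite("pics/w2b.png",cv2.resize(a,None,fx=1.5,fy=1.5)[:,:,::-1])
for v in (150,200,250,300,320): print(v, [onz("wrist",(382/1.5,v/1.5),z)[0].round(4) for z in(.028,.036,.056)])
```

```text
150 [np.float64(0.4409), np.float64(0.441), np.float64(0.4414)]
200 [np.float64(0.4624), np.float64(0.4617), np.float64(0.4599)]
250 [np.float64(0.4849), np.float64(0.4833), np.float64(0.4794)]
300 [np.float64(0.5087), np.float64(0.5063), np.float64(0.5001)]
320 [np.float64(0.5187), np.float64(0.5158), np.float64(0.5087)]
```

View pics/w2b.png

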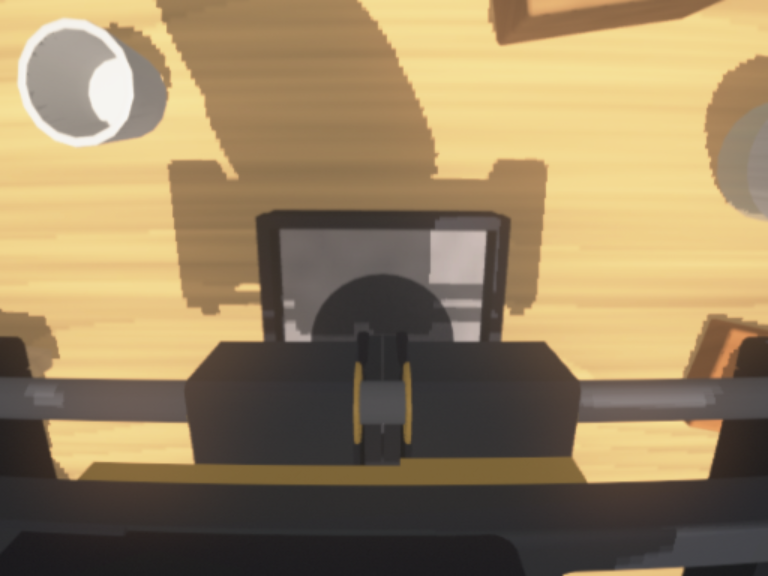

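The ink well is still uncovered up to at least v≈340 (x≈0.525), and the case front at v≈212 (x≈0.467) has not moved. The cover did not follow the fingers as it should have. I'll check from the scene camera.

Run:
```python
from h import *
a=save("scene","s1.png"); o=env.get_obs(); print(o["tool_pos"],o["force"], proj("scene",o["tool_pos"]))
cv2.imwrite("pics/s1b.png",cv2.resize(a[180:300,290:430],None,fx=5,fy=5,interpolation=cv2.INTER_CUBIC)[:,:,::-1])
for p in((.582,.302,.056),(.582,.232,.056),o["tool_pos"]): print(((proj("scene",p)-[290,180])*5).round())
```

```text
[0.51865165 0.26820659 0.04443742] [-0.23955251  0.27579192  0.27631395] [343.51607373 229.56896494]
[352. 305.]
[215. 300.]
[268. 248.]
```

View pics/s1b.png

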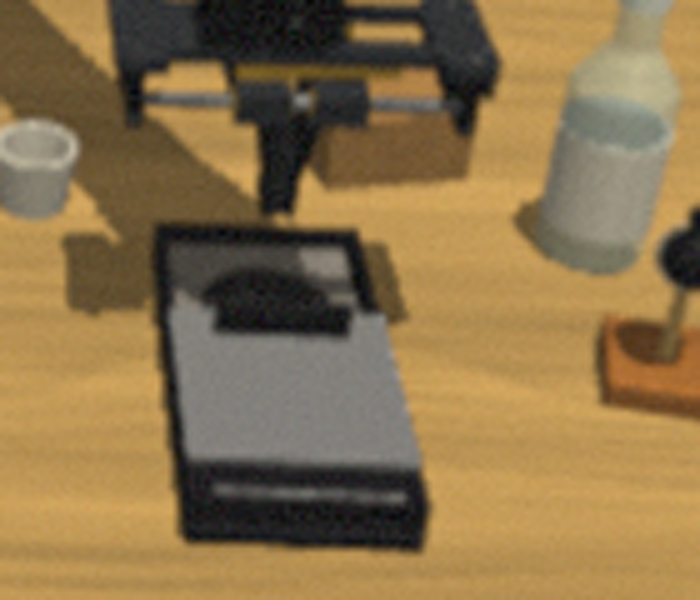

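In this crop the ridge still stands at (215–350, 320), and the fingertip appears at (278,212), above its expected (268,248). The fingers passed over the ridge, so the real tip is higher than reported. I'll check the wrist camera's scale.

Run:
```python
from h import *
L=onz("wrist",(257/1.5,213/1.5),.028);R=onz("wrist",(509/1.5,213/1.5),.028);print(L,R,np.linalg.norm(L-R))
print(ray("wrist",(0,0))[0])
# fingertip seen in scene at crop (278,212): where on the vertical line through the TCP / at other depth
u=np.array([290+278.5/5-.5,180+212.5/5-.5]); t=env.get_obs()["tool_pos"]
o,d=ray("scene",u)
for x in(.48,.50,.519,.54): print(x,(o+d*(x-o[0])/d[0]).round(4))
a=cv2.imread("pics/s1.png"); 
print(a[215:235:1,340:352].mean(2).astype(int))
```

```text
[0.46837567 0.21219119 0.028     ] [0.46839205 0.32517319 0.028     ] 0.1129820042471588
[0.44457494 0.26805431 0.23663425]
0.48 [0.48   0.2779 0.0428]
0.5 [0.5    0.2738 0.0568]
0.519 [0.519  0.2699 0.0701]
0.54 [0.54   0.2657 0.0848]
[[151 101  42  27  27  28  33  28  12  51 111 146]
 [146  94  37  27  27  30  35  30  31  73 133 155]
 [144  87  32  25  35  39  34  27  27  79 143 156]
 [136  88  30  32  22  24  26  29  34  83 140 153]
 [110  88  42  18  27  36  37  25  37  98 143 151]
 [ 88  65  36  23  32  29  21  21  53 111 148 154]
 [ 85  69  34  23  30  30  34  19  62 117 145 152]
 [ 82  71  43  36  47  66  71  58  74 132 145 146]
 [ 83  76  62  62  79 112 114  99 109 139 146 147]
 [ 65  63  62  65  80 106 124 113 110 128 140 144]
 [ 44  40  45  45  54  70  83  85  81  90 101 103]
 [ 25  26  20  25  27  29  28  37  40  44  48  57]
 [ 27  14  23  22  20  19  22  21  17  24  21  24]
 [ 30  33  33  26  29  32  24  24  30  36  26  31]
 [ 55  56  54  54  52  48  54  56  49  50  71  72]
 [ 69  73  66  65  64  67  65  64  64  76 105 109]
 [ 69  71  69  65  65  64  68  68  67  78 111 124]
 [ 64  64  63  68  62  66  67  68  72  78  94 121]
 [ 51  53  49  53  58  58  65  72  62  65  83 112]
 [ 30  37  35  39  33  46  47  53  56  59  70  93]]
```

The wrist camera height is right (case width measured 113 mm against 115), so the visible closed tip sits at about z≈0.070 while the report says 0.0445. I'll go back behind the ridge and work about 22 mm lower, feeling for contact.

Request:
jog_arm:
  motion:
    - {"x": 0,"y": 0,"z": -1.5,"ax": 0,"ay": 0,"az": 0}
    - {"x": -2.6,"y": 0,"z": 0,"ax": 0,"ay": 0,"az": 0}
    - {"x": -2.6,"y": 0,"z": 0,"ax": 0,"ay": 0,"az": 0}
    - {"x": -2.6,"y": 0,"z": 0,"ax": 0,"ay": 0,"az": 0}
    - {"x": -2.6,"y": 0,"z": 0,"ax": 0,"ay": 0,"az": 0}

```text
time_s: 5.75
tool_pos: [0.625, 0.2682, 0.061]
tool_rot: [180.0, 0.1, 180.0]
force: [-0.5, 0.8, 0.3]
grip_width: 0.0005
grasp_force: 0.0
```

Request:
jog_arm:
  motion:
    - {"x": 0,"y": 0,"z": 0,"ax": 0,"ay": 0,"az": 0}
    - {"x": 0,"y": 0,"z": 1.0,"ax": 0,"ay": 0,"az": 0}
    - {"x": 0,"y": 0,"z": 1.0,"ax": 0,"ay": 0,"az": 0}
    - {"x": 0,"y": 0,"z": 0.3,"ax": 0,"ay": 0,"az": 0}
    - {"x": 0,"y": 0,"z": 0.2,"ax": 0,"ay": 0,"az": 0}

```text
time_s: 6.25
tool_pos: [0.622, 0.2682, 0.0336]
tool_rot: [-180.0, -0.1, -180.0]
force: [-0.3, 0.2, 0.1]
grip_width: 0.0004
grasp_force: 0.0
```

Run:
```python
from h import *
a=save("scene","s2.png"); o=env.get_obs(); print(o["tool_pos"],o["force"])
g=a.mean(2).astype(int)
u,v=proj("scene",o["tool_pos"]).astype(int); print(u,v); print(g[v-16:v+8,u-8:u+9])
```

```text
[0.62225253 0.2681357  0.03370143] [0.17447185 0.69044407 0.44838392]
348 257
[[ 23  29  16  15  29  15  20  28  21  28  28  31  32  37  24  16  20]
 [ 24  33  23  22  23  15  25  11  16  31  35  27  30  32  23  19  22]
 [ 12  22  28  19  22  22  31  21  17  29  27  34  30  26  23  24  21]
 [ 23  21  19  22  17  19  23  28  23  27  28  25  33  18  17  23  26]
 [ 23  18  31  17  12  20  28  23  34  21  33  28  32  27  27  24  16]
 [ 43  38  40  34  39  34  18  17  24  32  39  39  31  23  29  28  30]
 [ 60  62  60  63  60  55  30  18  21  36  28  20  24  25  26  48  54]
 [ 69  67  73  70  70  68  47  22  19  33  30  23  27  18  43  66  80]
 [ 69  72  69  73  68  73  53  29  28  30  28  28  27  23  44  64  83]
 [ 72  70  68  69  72  72  55  36  38  39  45  45  37  35  59  66  84]
 [ 67  74  71  72  77  68  64  57  58  62  62  60  61  56  67  66  76]
 [ 71  67  67  69  71  70  66  69  67  69  71  71  69  69  67  70  66]
 [ 71  68  74  70  73  67  70  71  71  66  70  66  72  72  69  75  68]
 [ 68  67  67  75  68  73  69  72  68  71  75  68  74  66  71  69  65]
 [ 71  69  72  71  69  72  68  70  71  71  68  68  72  66  68  69  67]
 [ 70  64  75  69  68  69  70  68  76  66  67  70  70  69  67  69  71]
 [ 70  72  75  72  71  68  68  69  72  71  70  70  68  69  69  68  71]
 [ 73  67  70  68  68  72  70  70  67  72  70  74  69  66  69  72  70]
 [ 66  69  69  70  71  80  81  76  71  69  72  71  71  70  70  71  71]
 [ 79  80  78  74  87 108 114 108  88  65  66  67  66  69  68  68  65]
 [109 111 112 114 114 123 126 125 113  86  77  80  76  82  78  78  80]
 [127 126 128 127 124 129 130 131 128 113 108 113 114 110 115 112 110]
 [131 129 129 127 129 124 128 123 128 128 127 130 128 126 130 123 128]
 [130 128 130 124 129 128 128 128 128 128 126 130 129 125 128 129 130]]
```

Reported z is 0.0337, below the cover's top, yet there is no contact and the tip appears about 6.5 px (≈24 mm) higher. That confirms the bias. I go down another 11 mm and push.

Request:
jog_arm:
  motion:
    - {"x": 0,"y": 0,"z": 0.4,"ax": 0,"ay": 0,"az": 0}
    - {"x": 0,"y": 0,"z": 0.4,"ax": 0,"ay": 0,"az": 0}
    - {"x": 0,"y": 0,"z": 0.3,"ax": 0,"ay": 0,"az": 0}
    - {"x": 0,"y": 0,"z": 0,"ax": 0,"ay": 0,"az": 0}
    - {"x": 0.4,"y": 0,"z": 0,"ax": 0,"ay": 0,"az": 0}

```text
time_s: 6.8
tool_pos: [0.6196, 0.2678, 0.0234]
tool_rot: [-180.0, 0.0, 180.0]
force: [-0.1, -0.3, -0.6]
grip_width: 0.0008
grasp_force: 0.0
```

Request:
jog_arm:
  motion:
    - {"x": 0.5,"y": 0,"z": 0,"ax": 0,"ay": 0,"az": 0}
    - {"x": 0.5,"y": 0,"z": 0,"ax": 0,"ay": 0,"az": 0}
    - {"x": 0.5,"y": 0,"z": 0,"ax": 0,"ay": 0,"az": 0}
    - {"x": 0.5,"y": 0,"z": 0,"ax": 0,"ay": 0,"az": 0}
    - {"x": 0.5,"y": 0,"z": 0,"ax": 0,"ay": 0,"az": 0}

```text
time_s: 7.3
tool_pos: [0.5939, 0.2681, 0.0236]
tool_rot: [180.0, 0.0, 180.0]
force: [0.3, 0.1, -0.4]
grip_width: 0.0003
grasp_force: 0.6
```

Request:
jog_arm:
  motion:
    - {"x": 0.5,"y": 0,"z": 0,"ax": 0,"ay": 0,"az": 0}
    - {"x": 0.5,"y": 0,"z": 0,"ax": 0,"ay": 0,"az": 0}
    - {"x": 0.5,"y": 0,"z": 0,"ax": 0,"ay": 0,"az": 0}
    - {"x": 0.5,"y": 0,"z": 0,"ax": 0,"ay": 0,"az": 0}
    - {"x": 0.5,"y": 0,"z": 0,"ax": 0,"ay": 0,"az": 0}

```text
time_s: 7.8
tool_pos: [0.569, 0.2682, 0.0236]
tool_rot: [180.0, 0.0, 180.0]
force: [1.5, 0.5, -0.5]
grip_width: 0.0008
grasp_force: 0.6
```

Request:
jog_arm:
  motion:
    - {"x": 0.5,"y": 0,"z": 0,"ax": 0,"ay": 0,"az": 0}
    - {"x": 0.5,"y": 0,"z": 0,"ax": 0,"ay": 0,"az": 0}
    - {"x": 0.5,"y": 0,"z": 0,"ax": 0,"ay": 0,"az": 0}
    - {"x": 0.5,"y": 0,"z": 0,"ax": 0,"ay": 0,"az": 0}
    - {"x": 0.5,"y": 0,"z": 0,"ax": 0,"ay": 0,"az": 0}

```text
time_s: 8.3
tool_pos: [0.544, 0.2682, 0.0236]
tool_rot: [180.0, 0.0, 180.0]
force: [1.0, 1.1, 1.0]
grip_width: 0.0004
grasp_force: 0.6
```

Run:
```python
from h import *
a=save("wrist","w3.png"); o=env.get_obs(); print(o["time_s"],o["tool_pos"],o["force"])
g=a.mean(2).astype(int); c=g[120:226,[215,225,295,305]]
for i in range(0,106,3): print(120+i,c[i],onz("wrist",(255,120+i),.036)[0].round(4))
```

```text
8.35 [0.54293046 0.26821066 0.02345594] [-0.27456032  0.59979394  0.54990177]
120 [108 108 114 180] 0.477
123 [108 109 116 186] 0.4787
126 [107 110 115 187] 0.4804
129 [108 110 114 188] 0.4821
132 [107 109 113 171] 0.4838
135 [107 109 113 117] 0.4855
138 [106 108 112 115] 0.4872
141 [106 108 111 114] 0.4889
144 [107 107 112 115] 0.4906
147 [107 106 112 116] 0.4924
150 [107 106 130 153] 0.4941
153 [108 107 186 193] 0.4958
156 [109 108 185 192] 0.4976
159 [110 102 184 190] 0.4994
162 [109  58 141 153] 0.5011
165 [109  54 110 113] 0.5029
168 [ 91  54 108 113] 0.5047
171 [ 99  98 101 108] 0.5065
174 [111 111 115 179] 0.5083
177 [113 113 116 214] 0.5102
180 [113 113 116 214] 0.512
183 [113 112 117 214] 0.5138
186 [112 112 115 214] 0.5157
189 [112 112 116 213] 0.5175
192 [112 112 115 187] 0.5194
195 [112 112 115 117] 0.5213
198 [ 96  99 108 115] 0.5232
201 [45 44 55 59] 0.5251
204 [45 44 54 59] 0.527
207 [45 43 54 58] 0.5289
210 [47 46 55 66] 0.5309
213 [47 46 55 85] 0.5328
216 [45 45 54 80] 0.5347
219 [47 45 52 73] 0.5367
222 [109 109 111 112] 0.5387
225 [110 111 113 113] 0.5407
```

The cover now moves: its front edge is at x≈0.506 with the TCP at 0.544, leaving about 38 mm to the case front at 0.468.

Request:
jog_arm:
  motion:
    - {"x": 0.5,"y": 0,"z": 0,"ax": 0,"ay": 0,"az": 0}
    - {"x": 0.5,"y": 0,"z": 0,"ax": 0,"ay": 0,"az": 0}
    - {"x": 0.5,"y": 0,"z": 0,"ax": 0,"ay": 0,"az": 0}
    - {"x": 0.5,"y": 0,"z": 0,"ax": 0,"ay": 0,"az": 0}
    - {"x": 0.5,"y": 0,"z": 0,"ax": 0,"ay": 0,"az": 0}

```text
time_s: 8.85
tool_pos: [0.5189, 0.2681, 0.0235]
tool_rot: [180.0, 0.0, 180.0]
force: [2.1, 0.8, 0.6]
grip_width: 0.0006
grasp_force: 0.6
```

Request:
jog_arm:
  motion:
    - {"x": 0.2,"y": 0,"z": 0,"ax": 0,"ay": 0,"az": 0}
    - {"x": 0.2,"y": 0,"z": 0,"ax": 0,"ay": 0,"az": 0}
    - {"x": 0.2,"y": 0,"z": 0,"ax": 0,"ay": 0,"az": 0}
    - {"x": 0.1,"y": 0,"z": 0,"ax": 0,"ay": 0,"az": 0}
    - {"x": 0.1,"y": 0,"z": 0,"ax": 0,"ay": 0,"az": 0}

```text
time_s: 9.35
tool_pos: [0.5113, 0.2681, 0.0235]
tool_rot: [180.0, 0.0, 180.0]
force: [1.1, 1.2, 0.1]
grip_width: 0.0004
grasp_force: 0.5
```

Request:
jog_arm:
  motion:
    - {"x": 0.1,"y": 0,"z": 0,"ax": 0,"ay": 0,"az": 0}
    - {"x": 0.1,"y": 0,"z": 0,"ax": 0,"ay": 0,"az": 0}
    - {"x": 0.1,"y": 0,"z": 0,"ax": 0,"ay": 0,"az": 0}
    - {"x": 0.1,"y": 0,"z": 0,"ax": 0,"ay": 0,"az": 0}
    - {"x": 0.1,"y": 0,"z": 0,"ax": 0,"ay": 0,"az": 0}

```text
time_s: 9.85
tool_pos: [0.5063, 0.2681, 0.0235]
tool_rot: [180.0, 0.0, 180.0]
force: [0.9, 1.4, 0.1]
grip_width: 0.0005
grasp_force: 0.5
```

Run:
```python
from h import *
a=save("wrist","w4.png"); o=env.get_obs(); print(o["time_s"],o["tool_pos"],o["force"])
g=a.mean(2).astype(int); c=g[:,[215,225,295,305]]
for i in range(130,195,2): print(i,c[i],onz("wrist",(255,i),.036)[0].round(4),onz("wrist",(255,i),.028)[0].round(4))
```

```text
9.9 [0.50624324 0.26808695 0.02351634] [ 0.98688878  0.6126818  -0.05317996]
130 [113 113 119 121] 0.4459 0.4465
132 [110 111 119 120] 0.447 0.4477
134 [109 110 119 120] 0.4482 0.4489
136 [111 111 118 120] 0.4493 0.4501
138 [112 112 120 121] 0.4505 0.4513
140 [114 114 121 123] 0.4516 0.4525
142 [115 116 165 152] 0.4528 0.4537
144 [117 117 196 197] 0.4539 0.4549
146 [119 120 199 199] 0.4551 0.4561
148 [120 120 199 199] 0.4562 0.4573
150 [118 118 196 197] 0.4574 0.4585
152 [115 115 192 182] 0.4585 0.4597
154 [113 113 128 127] 0.4597 0.461
156 [112 112 119 121] 0.4609 0.4622
158 [113 113 118 119] 0.4621 0.4634
160 [111 111 117 118] 0.4633 0.4646
162 [68 71 95 99] 0.4644 0.4659
164 [48 48 59 62] 0.4656 0.4671
166 [48 48 58 61] 0.4668 0.4684
168 [49 48 57 61] 0.468 0.4696
170 [73 74 71 73] 0.4692 0.4709
172 [101 100 102 118] 0.4704 0.4721
174 [106 106 109 168] 0.4716 0.4734
176 [107 107 110 202] 0.4728 0.4747
178 [107 106 110 203] 0.4741 0.4759
180 [107 107 110 203] 0.4753 0.4772
182 [107 106 110 203] 0.4765 0.4785
184 [106 106 110 203] 0.4777 0.4798
186 [106 106 109 202] 0.479 0.4811
188 [106 106 110 202] 0.4802 0.4824
190 [106 106 109 202] 0.4815 0.4837
192 [106 106 108 201] 0.4827 0.485
194 [106 106 109 148] 0.484 0.4863
```

Request:
jog_arm:
  motion:
    - {"x": 0.05,"y": 0,"z": 0,"ax": 0,"ay": 0,"az": 0}
    - {"x": 0.05,"y": 0,"z": 0,"ax": 0,"ay": 0,"az": 0}
    - {"x": 0.05,"y": 0,"z": 0,"ax": 0,"ay": 0,"az": 0}
    - {"x": 0.05,"y": 0,"z": 0,"ax": 0,"ay": 0,"az": 0}
    - {"x": 0,"y": 0,"z": 0,"ax": 0,"ay": 0,"az": 0}

```text
time_s: 10.4
tool_pos: [0.5053, 0.2678, 0.0237]
tool_rot: [180.0, 0.1, 180.0]
force: [6.6, 0.2, -2.8]
grip_width: 0.0006
grasp_force: 2.5
```

Request:
jog_arm:
  motion:
    - {"x": 0.05,"y": 0,"z": 0,"ax": 0,"ay": 0,"az": 0}
    - {"x": 0.05,"y": 0,"z": 0,"ax": 0,"ay": 0,"az": 0}
    - {"x": 0.05,"y": 0,"z": 0,"ax": 0,"ay": 0,"az": 0}
    - {"x": 0.05,"y": 0,"z": 0,"ax": 0,"ay": 0,"az": 0}
    - {"x": 0,"y": 0,"z": 0,"ax": 0,"ay": 0,"az": 0}

```text
time_s: 10.9
tool_pos: [0.5033, 0.2675, 0.0236]
tool_rot: [-180.0, 0.1, 180.0]
force: [5.6, 0.8, -2.5]
grip_width: 0.0006
grasp_force: 2.5
```

Run:
```python
from h import *
a=save("wrist","w5.png"); o=env.get_obs(); print(o["time_s"],o["tool_pos"],o["force"])
g=a.mean(2).astype(int)
for i in range(154,180,2): print(i,g[i,[215,225,295,305]],[onz("wrist",(255,i),z)[0].round(4) for z in (.036,.028,0)])
```

```text
10.95 [0.5033195  0.26753017 0.02365584] [ 4.8364716   0.4355898  -1.44757663]
154 [118 118 124 125] [np.float64(0.4568), np.float64(0.458), np.float64(0.4624)]
156 [115 116 121 122] [np.float64(0.458), np.float64(0.4593), np.float64(0.4638)]
158 [113 113 119 121] [np.float64(0.4591), np.float64(0.4605), np.float64(0.4652)]
160 [112 111 120 121] [np.float64(0.4603), np.float64(0.4617), np.float64(0.4666)]
162 [ 96  96 104 106] [np.float64(0.4615), np.float64(0.463), np.float64(0.4681)]
164 [48 47 59 62] [np.float64(0.4627), np.float64(0.4642), np.float64(0.4695)]
166 [48 47 58 61] [np.float64(0.4639), np.float64(0.4655), np.float64(0.4709)]
168 [47 47 59 61] [np.float64(0.4651), np.float64(0.4667), np.float64(0.4724)]
170 [63 62 67 69] [np.float64(0.4663), np.float64(0.468), np.float64(0.4738)]
172 [ 97  97 101 114] [np.float64(0.4675), np.float64(0.4692), np.float64(0.4753)]
174 [105 105 109 167] [np.float64(0.4687), np.float64(0.4705), np.float64(0.4767)]
176 [107 107 110 202] [np.float64(0.4699), np.float64(0.4718), np.float64(0.4782)]
178 [106 106 110 202] [np.float64(0.4712), np.float64(0.473), np.float64(0.4796)]
```

The force rose to about 6 N and then held while the case moved 2–3 mm, so the cover is on its stop. I back off, rise and go over to the heads drawer.

Request:
jog_arm:
  motion:
    - {"x": -0.5,"y": 0,"z": 0,"ax": 0,"ay": 0,"az": 0}
    - {"x": -1.0,"y": 0,"z": 0,"ax": 0,"ay": 0,"az": 0}
    - {"x": 0,"y": 0,"z": -4,"ax": 0,"ay": 0,"az": 0}
    - {"x": 0,"y": 0,"z": -5,"ax": 0,"ay": 0,"az": 0}
    - {"x": 0,"y": 0,"z": -5,"ax": 0,"ay": 0,"az": 0}

```text
time_s: 11.45
tool_pos: [0.5165, 0.2675, 0.1642]
tool_rot: [-179.9, -0.2, 180.0]
force: [1.4, 0.8, -0.4]
grip_width: 0.0009
grasp_force: 0.0
```

Request:
jog_arm:
  motion:
    - {"x": 0.4,"y": -4.9,"z": 0,"ax": 0,"ay": 0,"az": 0}
    - {"x": 0.4,"y": -4.9,"z": 0,"ax": 0,"ay": 0,"az": 0}
    - {"x": 0.4,"y": -4.9,"z": 0,"ax": 0,"ay": 0,"az": 0}
    - {"x": 0.4,"y": -4.9,"z": 0,"ax": 0,"ay": 0,"az": 0}
    - {"x": 0.4,"y": -4.9,"z": 0,"ax": 0,"ay": 0,"az": 7.2}

```text
time_s: 11.95
tool_pos: [0.4965, 0.0211, 0.1635]
tool_rot: [180.0, -0.1, 172.7]
force: [-0.6, -0.2, 0.0]
grip_width: 0.0005
grasp_force: 0.0
```

Request:
jog_arm:
  motion:
    - {"x": 0,"y": 0,"z": 0,"ax": 0,"ay": 0,"az": 0}
    - {"x": 0,"y": 0,"z": 0,"ax": 0,"ay": 0,"az": 0}
    - {"x": 0,"y": 0,"z": 0,"ax": 0,"ay": 0,"az": 0}
    - {"x": 0,"y": 0,"z": 0,"ax": 0,"ay": 0,"az": 0}
    - {"x": 0,"y": 0,"z": 0,"ax": 0,"ay": 0,"az": 0}

```text
time_s: 12.45
tool_pos: [0.4972, 0.0245, 0.1632]
tool_rot: [-180.0, -0.0, 172.9]
force: [-0.6, -0.5, -0.2]
grip_width: 0.0004
grasp_force: 0.0
```

Run:
```python
from h import *
a=save("wrist","w6.png"); o=env.get_obs(); print(o["time_s"],o["tool_pos"],o["tool_rot"])
b=save("scene","s6.png")[200:320,180:400]
cv2.imwrite("pics/s6b.png",cv2.resize(b,None,fx=3.5,fy=3.5,interpolation=cv2.INTER_CUBIC)[:,:,::-1])
```

```text
12.5 [0.49717707 0.02421386 0.16329599] [-1.79990643e+02 -2.62680723e-02  1.72919571e+02]
```

View pics/s6b.png

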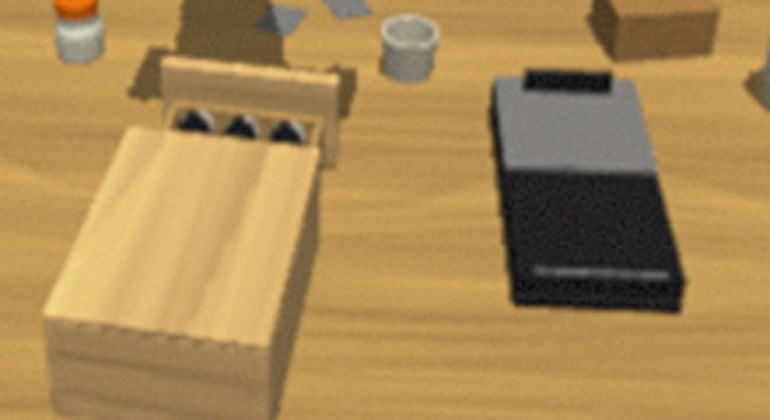

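The cover is shut over the case, with the ridge at the front end at (567,80). Next I descend in front of the heads drawer and push.

Request:
jog_arm:
  motion:
    - {"x": 0,"y": 0,"z": 3.5,"ax": 0,"ay": 0,"az": 0}
    - {"x": 0,"y": 0,"z": 3.5,"ax": 0,"ay": 0,"az": 0}
    - {"x": 0,"y": 0,"z": 3,"ax": 0,"ay": 0,"az": 0}
    - {"x": 0,"y": 0,"z": 2,"ax": 0,"ay": 0,"az": 0}
    - {"x": 0,"y": 0,"z": 0.5,"ax": 0,"ay": 0,"az": 0}

```text
time_s: 13.05
tool_pos: [0.4951, 0.0231, 0.036]
tool_rot: [-179.9, -0.3, 172.8]
force: [-0.9, -0.8, 0.2]
grip_width: 0.0005
grasp_force: 0.0
```

Request:
jog_arm:
  motion:
    - {"x": 0,"y": 0,"z": 0,"ax": 0,"ay": 0,"az": 0}
    - {"x": -0.5,"y": 0,"z": 0,"ax": 0,"ay": 0,"az": 0}
    - {"x": -0.5,"y": 0,"z": 0,"ax": 0,"ay": 0,"az": 0}
    - {"x": -0.5,"y": 0,"z": 0,"ax": 0,"ay": 0,"az": 0}
    - {"x": -0.5,"y": 0,"z": 0,"ax": 0,"ay": 0,"az": 0}

```text
time_s: 13.55
tool_pos: [0.5182, 0.0206, 0.0392]
tool_rot: [180.0, 0.1, 172.8]
force: [-0.6, -1.1, -0.8]
grip_width: 0.0002
grasp_force: 0.0
```

Request:
jog_arm:
  motion:
    - {"x": -0.5,"y": 0,"z": 0,"ax": 0,"ay": 0,"az": 0}
    - {"x": -0.5,"y": 0,"z": 0,"ax": 0,"ay": 0,"az": 0}
    - {"x": -0.5,"y": 0,"z": 0,"ax": 0,"ay": 0,"az": 0}
    - {"x": -0.5,"y": 0,"z": 0,"ax": 0,"ay": 0,"az": 0}
    - {"x": -0.5,"y": 0,"z": 0,"ax": 0,"ay": 0,"az": 0}

```text
time_s: 14.05
tool_pos: [0.542, 0.0173, 0.0384]
tool_rot: [-180.0, -0.0, 172.8]
force: [-1.6, -0.6, 1.8]
grip_width: 0.0007
grasp_force: 0.9
```

Request:
jog_arm:
  motion:
    - {"x": -0.5,"y": 0,"z": 0,"ax": 0,"ay": 0,"az": 0}
    - {"x": -0.5,"y": 0,"z": 0,"ax": 0,"ay": 0,"az": 0}
    - {"x": -0.5,"y": 0,"z": 0,"ax": 0,"ay": 0,"az": 0}
    - {"x": -0.5,"y": 0,"z": 0,"ax": 0,"ay": 0,"az": 0}
    - {"x": -0.5,"y": 0,"z": 0,"ax": 0,"ay": 0,"az": 0}

```text
time_s: 14.55
tool_pos: [0.5669, 0.0139, 0.0383]
tool_rot: [-180.0, -0.0, 172.8]
force: [-1.6, -1.3, 1.0]
grip_width: 0.0006
grasp_force: 0.9
```

Request:
jog_arm:
  motion:
    - {"x": -0.5,"y": 0,"z": 0,"ax": 0,"ay": 0,"az": 0}
    - {"x": -0.5,"y": 0,"z": 0,"ax": 0,"ay": 0,"az": 0}
    - {"x": -0.5,"y": 0,"z": 0,"ax": 0,"ay": 0,"az": 0}
    - {"x": -0.5,"y": 0,"z": 0,"ax": 0,"ay": 0,"az": 0}
    - {"x": -0.5,"y": 0,"z": 0,"ax": 0,"ay": 0,"az": 0}

```text
time_s: 15.05
tool_pos: [0.5918, 0.011, 0.0383]
tool_rot: [-180.0, -0.0, 172.8]
force: [-2.0, -0.5, -0.7]
grip_width: 0.0004
grasp_force: 0.9
```

Contact is felt at 0.9 N on the pads. The last centimetre I do slowly.

Request:
jog_arm:
  motion:
    - {"x": -0.2,"y": 0,"z": 0,"ax": 0,"ay": 0,"az": 0}
    - {"x": -0.2,"y": 0,"z": 0,"ax": 0,"ay": 0,"az": 0}
    - {"x": -0.2,"y": 0,"z": 0,"ax": 0,"ay": 0,"az": 0}
    - {"x": -0.1,"y": 0,"z": 0,"ax": 0,"ay": 0,"az": 0}
    - {"x": -0.1,"y": 0,"z": 0,"ax": 0,"ay": 0,"az": 0}

```text
time_s: 15.55
tool_pos: [0.5994, 0.0102, 0.0385]
tool_rot: [180.0, -0.0, 172.8]
force: [-1.5, -1.1, -0.9]
grip_width: 0.0003
grasp_force: 0.8
```

Request:
jog_arm:
  motion:
    - {"x": -0.1,"y": 0,"z": 0,"ax": 0,"ay": 0,"az": 0}
    - {"x": -0.1,"y": 0,"z": 0,"ax": 0,"ay": 0,"az": 0}
    - {"x": -0.05,"y": 0,"z": 0,"ax": 0,"ay": 0,"az": 0}
    - {"x": -0.05,"y": 0,"z": 0,"ax": 0,"ay": 0,"az": 0}
    - {"x": 0,"y": 0,"z": 0,"ax": 0,"ay": 0,"az": 0}

```text
time_s: 16.05
tool_pos: [0.6025, 0.0098, 0.0385]
tool_rot: [180.0, 0.0, 172.8]
force: [-3.1, -0.6, -0.6]
grip_width: 0.001
grasp_force: 0.6
```

Request:
jog_arm:
  motion:
    - {"x": -0.05,"y": 0,"z": 0,"ax": 0,"ay": 0,"az": 0}
    - {"x": -0.05,"y": 0,"z": 0,"ax": 0,"ay": 0,"az": 0}
    - {"x": -0.05,"y": 0,"z": 0,"ax": 0,"ay": 0,"az": 0}
    - {"x": -0.05,"y": 0,"z": 0,"ax": 0,"ay": 0,"az": 0}
    - {"x": 0,"y": 0,"z": 0,"ax": 0,"ay": 0,"az": 0}

```text
time_s: 16.55
tool_pos: [0.6045, 0.0095, 0.0385]
tool_rot: [180.0, 0.0, 172.8]
force: [-1.2, -1.5, -0.6]
grip_width: 0.0004
grasp_force: 0.6
```

Request:
jog_arm:
  motion:
    - {"x": -0.05,"y": 0,"z": 0,"ax": 0,"ay": 0,"az": 0}
    - {"x": -0.05,"y": 0,"z": 0,"ax": 0,"ay": 0,"az": 0}
    - {"x": 0,"y": 0,"z": 0,"ax": 0,"ay": 0,"az": 0}
    - {"x": 0,"y": 0,"z": 0,"ax": 0,"ay": 0,"az": 0}
    - {"x": 0,"y": 0,"z": 0,"ax": 0,"ay": 0,"az": 0}

```text
time_s: 17.05
tool_pos: [0.6055, 0.0094, 0.0385]
tool_rot: [180.0, 0.0, 172.8]
force: [-1.9, -0.4, -0.6]
grip_width: 0.0008
grasp_force: 0.5
```

Not at the stop yet, so I go on in small steps.

Request:
jog_arm:
  motion:
    - {"x": -0.05,"y": 0,"z": 0,"ax": 0,"ay": 0,"az": 0}
    - {"x": -0.05,"y": 0,"z": 0,"ax": 0,"ay": 0,"az": 0}
    - {"x": -0.05,"y": 0,"z": 0,"ax": 0,"ay": 0,"az": 0}
    - {"x": 0,"y": 0,"z": 0,"ax": 0,"ay": 0,"az": 0}
    - {"x": 0,"y": 0,"z": 0,"ax": 0,"ay": 0,"az": 0}

```text
time_s: 17.55
tool_pos: [0.607, 0.0092, 0.0385]
tool_rot: [180.0, 0.0, 172.8]
force: [-0.8, 0.5, -0.6]
grip_width: 0.0008
grasp_force: 0.6
```

Request:
jog_arm:
  motion:
    - {"x": -0.05,"y": 0,"z": 0,"ax": 0,"ay": 0,"az": 0}
    - {"x": -0.05,"y": 0,"z": 0,"ax": 0,"ay": 0,"az": 0}
    - {"x": -0.05,"y": 0,"z": 0,"ax": 0,"ay": 0,"az": 0}
    - {"x": 0,"y": 0,"z": 0,"ax": 0,"ay": 0,"az": 0}
    - {"x": 0,"y": 0,"z": 0,"ax": 0,"ay": 0,"az": 0}

```text
time_s: 18.05
tool_pos: [0.6082, 0.0091, 0.0385]
tool_rot: [180.0, -0.0, 172.8]
force: [-2.7, -1.6, 0.6]
grip_width: 0.0004
grasp_force: 1.1
```

Request:
jog_arm:
  motion:
    - {"x": -0.05,"y": 0,"z": 0,"ax": 0,"ay": 0,"az": 0}
    - {"x": -0.05,"y": 0,"z": 0,"ax": 0,"ay": 0,"az": 0}
    - {"x": 0,"y": 0,"z": 0,"ax": 0,"ay": 0,"az": 0}
    - {"x": 0,"y": 0,"z": 0,"ax": 0,"ay": 0,"az": 0}
    - {"x": 0,"y": 0,"z": 0,"ax": 0,"ay": 0,"az": 0}

```text
time_s: 18.55
tool_pos: [0.6082, 0.0091, 0.0385]
tool_rot: [180.0, -0.1, 172.8]
force: [-5.5, -0.1, 2.5]
grip_width: 0.0001
grasp_force: 2.8
```

The stop is reached: the TCP holds at 0.6082 while the force rises to 5.5 N. I retreat and raise the arm, then check.

Request:
jog_arm:
  motion:
    - {"x": 0.5,"y": 0,"z": 0,"ax": 0,"ay": 0,"az": 0}
    - {"x": 2,"y": 0,"z": 0,"ax": 0,"ay": 0,"az": 0}
    - {"x": 3,"y": 0,"z": 0,"ax": 0,"ay": 0,"az": 0}
    - {"x": 0,"y": 0,"z": -4,"ax": 0,"ay": 0,"az": 0}
    - {"x": 0,"y": 0,"z": -5,"ax": 0,"ay": 0,"az": 0}

```text
time_s: 19.05
tool_pos: [0.552, 0.0159, 0.1268]
tool_rot: [-179.9, -0.2, 172.8]
force: [1.9, 0.9, 0.6]
grip_width: 0.0003
grasp_force: 0.0
```

Request:
jog_arm:
  motion:
    - {"x": 0,"y": 0,"z": -4,"ax": 0,"ay": 0,"az": 0}
    - {"x": 0,"y": 0,"z": -3,"ax": 0,"ay": 0,"az": 0}
    - {"x": 0,"y": 0,"z": 0,"ax": 0,"ay": 0,"az": 0}
    - {"x": 0,"y": 0,"z": 0,"ax": 0,"ay": 0,"az": 0}
    - {"x": 0,"y": 0,"z": 0,"ax": 0,"ay": 0,"az": 0}

```text
time_s: 19.55
tool_pos: [0.5542, 0.0158, 0.1972]
tool_rot: [-180.0, -0.1, 172.8]
force: [-0.5, 1.0, 0.2]
grip_width: 0.0004
grasp_force: 0.0
```

Run:
```python
from h import *
b=save("scene","s7.png")[180:330,30:460]; o=env.get_obs(); print(o["time_s"],o["tool_pos"],o["force"])
cv2.imwrite("pics/s7b.png",cv2.resize(b,None,fx=1.86,fy=1.86,interpolation=cv2.INTER_CUBIC)[:,:,::-1])
```

```text
19.6 [0.55402004 0.01578537 0.19686993] [-0.02760926  0.72620112 -0.05751674]
```

View pics/s7b.png

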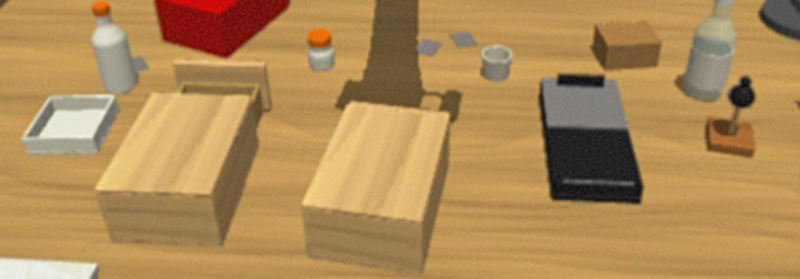

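The heads drawer is shut at (390,110), the cover is shut at (585,85), the brush drawer is still open at (220,80), and the other things stand as before. I hand in.

```bash
python3 -c "
from cell import env
print(env.sign_off())"
```

```text
the job is handed in; nothing more can be done
None
```

I pushed the heads drawer and the ink cover shut until each met its stop, and handed the job in at about 20 s; the ink case slid about 3 mm, and in the last picture the brush drawer and everything else stood where they started.

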